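Fit the oversize shelf plate into the bench bath

ROBOT

A 6-joint arm with a two-finger parallel gripper is mounted at the origin on a cart in front of the work surface, level with it; the furniture and walls round the work are solid. World frame = base frame: x ahead of the robot, y to its left, z up, the work surface at z = 0. Lengths are in m, angles in rad, forces in N, time in s.
With the tool pointing down it reaches from about 0.25 to 0.725 m from the base axis. Payload 4 kg.
Tool frame: the origin (TCP) lies between the finger pads; the fingertips stand 8 mm ahead of it and the grasp point (between the pads) lies 11 mm behind it (bot.tip_reach is the distance from the TCP to the fingertips, in m); z points along the fingers, y is the line along which they close (so a half turn about z gives the same grasp; the last joint's range is limited). The gripper opens to 85 mm and grips with 20 to 120 N. Pads are 22 mm wide; open, the fingers measure 114 mm over their backs; the gripper's body (76 mm by 85 mm) begins 54 mm behind the grasp point. The pads swing forward as they close: fully open they stand 13 mm farther back than shut.
Start: joints at [-1.22, 0.241, 0.005, 1.335, 0, 1.571], TCP at [0.172, -0.47, 0.213] pointing down, gripper open.
Joint ranges: [-2.72, 2.72], [-1.05, 1.87], [-1.09, 1.28], [-1.99, 2.15], [-1.42, 1.44], [-3.14, 3.14]. Speed limits (rad/s): [2.79, 2.79, 3.14, 3.14, 3.14, 3.14].

INTERFACE

Orientations are given as a unit quaternion [x, y, z, w].
In Python, from workcell import bot gives the robot as it stands.
- The arm moves only by the tool move_arm, never from a script. Its argument "deltas" is a list of rows, each a list of 7 numbers: the opening, from 0 (shut) to 1 (fully open), then the shift along the tool's x, y, z in mm, then the turn, a rotation vector about the tool's x, y, z in degrees. In form: [[gripper, tx, ty, tz, ax, ay, az], ...]. A call has 1 to 10 rows; each row shifts and turns the commanded pose from where the row before left it, along the tool's axes as they then stand; what a row does not reach is not made up. A row lasts 1/12 s, in which the tool goes at most 41.7 mm and 7.16 degrees, less where a joint would pass 70% of its speed; a pose out of reach is approached as far as the arm can. A call is refused whole if a number of a shift passes 41.7 or a number of a turn 7.16, either way. A call with a gripper value outside its range is refused whole. The fingers move at their own pace and stop on an object; the grip force is fixed at half the most. Time passes only in rows, so rows that do not move let the fingers close. It gives the time, the measured TCP pose, the force, the opening and the grip force at its end, in the units of the state.
- bot.get_obs(): the state, without advancing time (a new reading comes with each control period).
- bot.camera(name): name is "scene" or "top" or "wrist"; returns the picture (420x560x3 uint8, blue, green, red); there is no depth.
- bot.calibration(name): a dict with "K" (3x3 intrinsics, pixels), "position" and "orientation" of the camera in the world. Camera axes: x right, y down, z forward; pixel columns grow to the right and rows downward; lengths in m; the calibration is good to about 2 mm. The wrist camera is an equidistant fisheye: a pixel r from the principal point sees the ray r / f radians off the axis. A picture is of the moment at which its call begins: read the wrist's pose just before it. calibration takes no time and is no camera call; for the wrist camera it gives the pose at the moment of the call.
- bot.job_done(): hands the job in; it is judged then, once.
Trained networks look in the newest picture that a camera, given by its name, has taken for a name from the list of things; names that differ only in an ending like _2 or _b are one class to them, and where a whole thing is asked for, a point or a joint stands for the part that bears it (a point fixed in the world has none). Each returns a list of dicts, best first, with "conf" (0 to 1); they miss things now and then, are a little off and sometimes report something else, mostly with a low value. They report only what shows in the picture. A call takes as long as a camera call.
- bot.outline_of(query, camera): "pixels" (420x560 bool, what is visible of it) and "rect" ([left, top, width, height] in pixels, round what is visible of it).
The state is a dict: "clock": time; "joint_pos": joint angles; "joint_vel": joint speeds; "tau": joint torques, N m; "eef_pos": TCP position; "tool_rot": TCP orientation; "ft_force": force on the tool from outside, world axes, zero at the start; "ft_torque": the same for the moment, N m; "grip_width": finger opening in m; "grasp_force": force on a finger pad.
Only numpy, scipy, OpenCV 4.12 (cv2) and the standard library are available. Lean on these libraries where they do the work, as an engineer would, in place of code of your own. Each camera call takes 0.05 s, during which the arm holds its last target. There are 200 camera calls.

TASK

Put the slotted metal shelf plate back into the bench bath. It is longer than the opening: hold it by its grip, tilt it, feed the low end in under the deep lip on the side of the control panel and push gently against the sprung bumper hidden there, swing the high end down through the opening, then slide the plate back under the other lip, set it down gently, flat on both ledges inside, and let go. Never force it, and leave the vial, the white bottle and the brown bottle where they are.

Things in the scene. Friction and masses are not known exactly. Their poses are not given: they have to be found in the camera images.
- bath: Bench bath: white casing 236 x 150 mm, 88 mm high, fixed. Origin: centre of its underside; x along the long side, away from the grey control panel with the black dial; z up. On top a stainless collar (rim plate, 88 to 94 mm up), clamped, but shifted along x by up to 13 mm either way, differently each time: no pose tells the shift, it must be felt or seen. Lips, ledges, bumper and wall shift with it.
- mid_opening (a point): Nominal centre of the collar's opening, level with the rim's top; bath point (11, 0, 94) mm; the true centre is shifted along x by up to 13 mm (see bath). Opening 114 mm along x, 108 mm along y, rim plate 6 mm thick. Below its long sides are thin walls 108 mm apart, no ledges. The plate goes in with its length along x.
- panel_side (a point): Nominal point under the edge of the deep lip on the control panel (-x) side, at ledge height: bath (-46,0,64) mm; shifts with the collar. Ledge under the whole lip, 24 mm clear height; ledge tops are rubber strips that give a little (3 N per mm). 25 mm in from the edge a rubber bumper (66 to 87 mm up, 104 wide): yields from 2 N, 0.6 N per mm, hard stop after 10 mm at 8 N.
- far_side (a point): Nominal point under the edge of the short lip on the +x side, at ledge height: bath (68, 0, 64) mm; shifts with the collar. Its ledge begins 2 mm in from the edge, a wall ends it 12 mm in. A plate end not under this lip drops into the well. The flat plate's +x end passes this lip's edge only with the other end over 28 mm under the deep lip (bumper pushed in 3 to 10 mm).
- shelf_plate: The shelf plate: slotted aluminium, 142 mm along its x, 100 mm along its y, 5 mm thick, about 0.22 kg, the same both ways round. Origin: centre of its underside, z up. In its middle stands a grey grip block, 16 mm along x by 32 mm along y, its top 50 mm above the origin. Seated, the origin is 64 mm above the bath's origin.
- vial: Bystander: small glass vial with white cap, 27 mm across, 60 mm tall, standing; origin at the centre of its underside. To be left alone. Behind it, between the places of bath and plate, stand a fixed wooden rack (135 mm tall at its left end) and from about x = 0.65 m on a tall clear cabinet: carry the plate across in front of the cabinet, above the rack.
- white_bottle: Bystander: white bottle, 56 mm across, 110 mm tall, standing; origin at the centre of its underside. To be left alone.
- brown_bottle: Bystander: brown bottle with red cap, 48 mm across, 92 mm tall, standing; origin at the centre of its underside. To be left alone.

How it is judged:
By the outcome, as a careful person would: the job done as asked, in the order asked, and still so for the second after the job is handed in, with the robot touching nothing.
It also fails if it takes over 61 s, if anything falls off the work surface, if the arm or the gripper's body presses on something with over 40 N, if the wrist force passes 120 N, or if a joint passes its speed limit or range.

## Working session

There is one attempt and no reset: what is moved stays moved. The work goes in short steps, Python scripts to look and compute and a tool call to move; the robot and the scene stay as the last step left them, time stands still between calls to the robot, and variables do not carry over. Pictures are saved under pics/ and viewed, at most 10 in all, crops included, and the job is handed in when it is done.

Besides the shell and the picture viewer there is one more tool, called after ">>>" as name(argument=value, ...), one argument or row to a line, values as JSON. move_arm: Moves the arm, as the interface text tells. Its arguments: {"type":"object","properties":{"deltas":{"type":"array","items":{"type":"array","items":{"type":"number"}}}},"required":["deltas"]}

```bash
mkdir -p pics; ls
cat > h.py <<'E'
import numpy as np, cv2
from scipy.spatial.transform import Rotation as R
from workcell import bot
def ray(name,px,cal=None):
    c=cal or bot.calibration(name); K=np.array(c["K"]); u=(np.array(px,float)-[K[0,2],K[1,2]])/[K[0,0],K[1,1]]
    if name=="wrist":
        r=np.linalg.norm(u); d=np.array([*(u/r*np.sin(r) if r>0 else u),np.cos(r)])
    else: d=np.array([*u,1.])
    return np.array(c["position"]), R.from_quat(c["orientation"]).apply(d/np.linalg.norm(d))
def at_z(name,px,z,cal=None):
    p,d=ray(name,px,cal); return p+d*(z-p[2])/d[2]
def proj(name,P,cal=None):
    c=cal or bot.calibration(name); K=np.array(c["K"]); q=R.from_quat(c["orientation"]).inv().apply(np.array(P)-c["position"])
    q=np.atleast_2d(q)
    if name=="wrist":
        n=np.linalg.norm(q[:,:2],axis=1); th=np.arctan2(n,q[:,2]); u=q[:,:2]/n[:,None]*th[:,None]
    else: u=q[:,:2]/q[:,2:]
    return u*[K[0,0],K[1,1]]+[K[0,2],K[1,2]]
E
python3 - <<'E'
from h import *
o=bot.get_obs(); print({k:np.round(v,3) for k,v in o.items()})
ims=[]
for n in("scene","top"):
    c=bot.calibration(n); print(n,np.round(c["K"],1).tolist(),c["position"],c["orientation"])
    im=bot.camera(n); cv2.imwrite(f"pics/{n}0.png",im)
    for q in("bath","shelf_plate","vial","white_bottle","brown_bottle","mid_opening"):
        r=bot.outline_of(q,n); print(n,q,[(round(x["conf"],2),x["rect"]) for x in r[:2]])
E
```

```text
pics
{'clock': np.float64(0.0), 'joint_pos': array([-1.22 ,  0.241,  0.004,  1.335,  0.   ,  1.571]), 'joint_vel': array([-0.   , -0.002, -0.   , -0.   , -0.   ,  0.002]), 'tau': array([ 1.0000e-03, -3.7232e+01,  2.5240e+01,  1.7000e-02, -0.0000e+00,
       -0.0000e+00]), 'eef_pos': array([ 0.172, -0.469,  0.212]), 'tool_rot': array([ 0.985,  0.174, -0.   , -0.001]), 'ft_force': array([-0.242,  0.47 , -0.618]), 'ft_torque': array([-0.014,  0.01 , -0.027]), 'grasp_force': np.float64(0.0), 'grip_width': np.float64(0.085)}
scene [[464.6, 0.0, 277.0], [0.0, 464.6, 211.6], [0.0, 0.0, 1.0]] [-0.52120402 -0.90462356  1.23233314] [ 0.82048158 -0.38101502  0.18138713 -0.38566338]
scene bath [(0.85, [296.6, 228.9, 75.4, 51.0])]
scene shelf_plate [(0.74, [206.7, 190.7, 28.3, 24.2])]
scene vial [(0.6, [237.8, 223.9, 8.1, 14.9]), (0.5, [297.4, 229.9, 73.9, 53.5])]
scene white_bottle []
scene brown_bottle [(0.71, [360.1, 285.3, 18.2, 24.2]), (0.55, [238.5, 223.1, 7.2, 14.5])]
scene mid_opening [(0.94, [298.5, 228.8, 70.0, 53.8])]
top [[465.4, 0.0, 276.1], [0.0, 465.4, 211.1], [0.0, 0.0, 1.0]] [ 3.43696252e-01 -2.05304086e-04  1.46930258e+00] [ 0.71384014 -0.69767304  0.04988831 -0.03457948]
top bath [(0.84, [336.6, 170.5, 59.7, 83.4]), (0.19, [241.1, 233.7, 9.7, 15.4])]
top shelf_plate [(0.77, [168.8, 184.2, 39.2, 47.9])]
top vial [(0.54, [238.7, 235.6, 12.7, 11.1]), (0.34, [416.4, 232.4, 23.2, 19.8])]
top white_bottle [(0.79, [86.6, 231.8, 33.0, 15.6])]
top brown_bottle [(0.5, [417.8, 232.8, 20.2, 14.3])]
top mid_opening [(0.92, [337.9, 168.2, 52.2, 90.6])]
```

Run:
```python
import cv2
t=cv2.imread("pics/top0.png")[120:300,60:460]; cv2.imwrite("pics/top0c.png",cv2.resize(t,(800,360),interpolation=2))
s=cv2.imread("pics/scene0.png")[150:330,170:410]; cv2.imwrite("pics/scene0c.png",cv2.resize(s,(800,600),interpolation=2))
```

```text
(no output)
```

View pics/top0c.png

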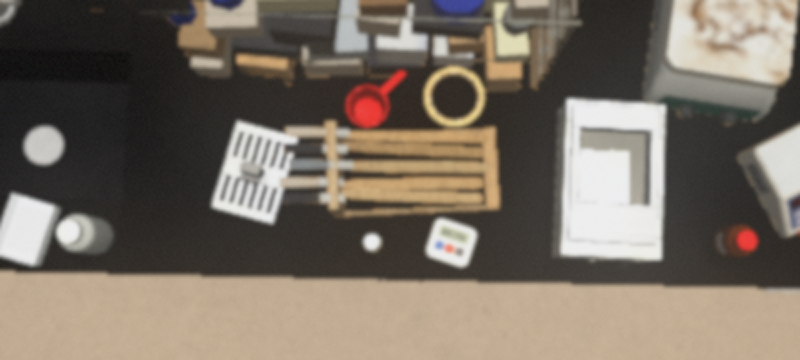

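View pics/scene0c.png

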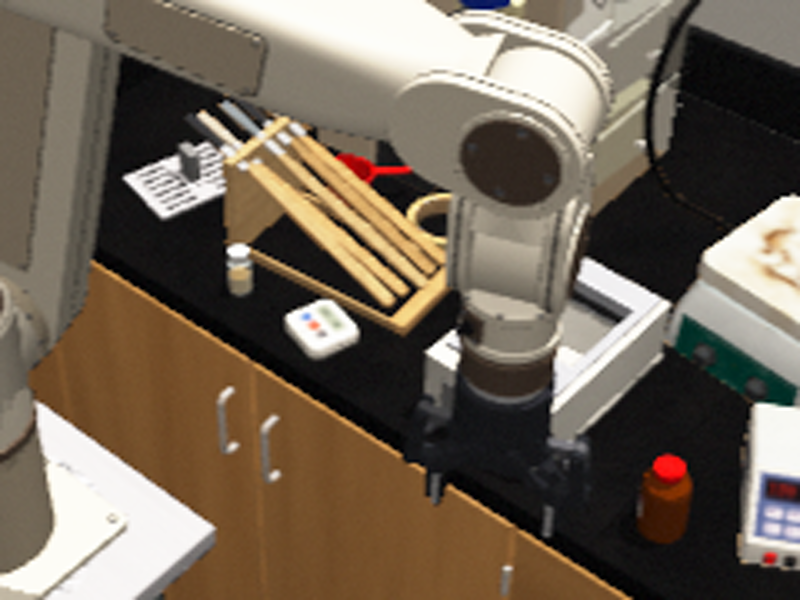

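Top view: the bath is at right, crop (555–665, 98–260), with the panel side (wide lip) at the bottom, towards the robot. The plate is at left, crop (212–295, 121–224), with the rack's tools starting near its right edge and the vial at (372,242).

Run:
```python
from h import *
for px,z,n in [((567,98),.09,'b'),((665,102),.09,'b'),((663,258),.09,'b'),((580,128),.094,'o'),((650,128),.094,'o'),((650,206),.094,'o'),((580,206),.094,'o'),((252,170),.05,'grip'),((238,121),.005,'p'),((295,137),.005,'p'),((275,224),.005,'p'),((212,207),.005,'p'),((287,131),.14,'tool'),((290,183),.14,'tool'),((282,162),.14,'tool')]:
    print(n,at_z("top",(px[0]/2+60,px[1]/2+120),z).round(3))
c=bot.calibration("wrist");o=bot.get_obs();T=R.from_quat(o["tool_rot"])
print(np.round(c["K"],1).tolist(),T.inv().apply(np.array(c["position"])-o["eef_pos"]).round(4),(T.inv()*R.from_quat(c["orientation"])).as_matrix().round(3))
print(T.as_matrix().round(3))
```

```text
b [ 0.643 -0.23   0.09 ]
b [ 0.641 -0.379  0.09 ]
b [ 0.405 -0.374  0.09 ]
o [ 0.597 -0.249  0.094]
o [ 0.6   -0.355  0.094]
o [ 0.482 -0.354  0.094]
o [ 0.479 -0.249  0.094]
grip [0.527 0.247 0.05 ]
p [0.611 0.281 0.005]
p [0.587 0.189 0.005]
p [0.448 0.215 0.005]
p [0.472 0.315 0.005]
tool [0.573 0.184 0.14 ]
tool [0.498 0.176 0.14 ]
tool [0.528 0.189 0.14 ]
[[325.2, 0.0, 276.5], [0.0, 325.2, 216.0], [0.0, 0.0, 1.0]] [ 0.0778 -0.0003 -0.1608] [[-0.001 -0.954 -0.301]
 [ 1.    -0.001 -0.001]
 [ 0.001 -0.301  0.954]]
[[ 0.939  0.344  0.   ]
 [ 0.344 -0.939 -0.   ]
 [-0.     0.    -1.   ]]
```

```bash
cat >> h.py <<'E'
from scipy.spatial.transform import Slerp
def rot(yaw,pitch=0):
    # tool x at yaw+90 deg, tool y = plate +x axis (yaw), z down; pitch>0 lowers the -x end of the plate
    y=np.radians(yaw); X=np.array([-np.sin(y),np.cos(y),0]); Y=np.array([np.cos(y),np.sin(y),0]); Z=np.cross(X,Y)
    r=R.from_matrix(np.stack([X,Y,Z],1))
    return R.from_rotvec(-np.radians(pitch)*X)*r if False else R.from_rotvec(-np.radians(pitch)*np.array([-np.sin(y),np.cos(y),0]))*r
def plan(wp,g,p0=None,r0=None):
    """wp: list of (pos,rot,nrows)"""
    o=bot.get_obs(); p=np.array(o["eef_pos"] if p0 is None else p0); r=R.from_quat(o["tool_rot"]) if r0 is None else r0
    for P,Q,n in wp:
        P=np.array(P); S=Slerp([0,1],R.concatenate([r,Q])); pp,rr=p,r
        for k in range(1,n+1):
            p2=p+(P-p)*k/n; r2=S(k/n)
            d=rr.inv().apply(p2-pp)*1e3; a=(rr.inv()*r2).as_rotvec(degrees=True)
            print([g,*(np.round(np.r_[d,a],1)+0.).tolist()],end=",\n")
            pp,rr=p2,r2
        p,r=P,Q
E
python3 - <<'E'
from h import *
print(rot(0).as_matrix().round(2).tolist(), rot(0,20).as_matrix().round(2).tolist())
plan([((.52,-.34,.30),rot(0),10)],1)
E
```

```text
[[0.0, 1.0, 0.0], [1.0, 0.0, 0.0], [0.0, 0.0, -1.0]] [[0.0, 0.94, 0.34], [1.0, 0.0, 0.0], [0.0, 0.34, -0.94]]
[1, 37.1, -0.2, -8.7, 0.0, 0.0, -7.0],
[1, 36.9, 4.3, -8.7, 0.0, 0.0, -7.0],
[1, 36.1, 8.8, -8.7, 0.0, 0.0, -7.0],
[1, 34.8, 13.1, -8.7, 0.0, 0.0, -7.0],
[1, 32.9, 17.2, -8.7, 0.0, 0.0, -7.0],
[1, 30.6, 21.1, -8.7, 0.0, 0.0, -7.0],
[1, 27.8, 24.7, -8.7, 0.0, 0.0, -7.0],
[1, 24.6, 27.9, -8.7, 0.0, 0.0, -7.0],
[1, 21.0, 30.7, -8.7, 0.0, 0.0, -7.0],
[1, 17.1, 33.0, -8.7, 0.0, 0.0, -7.0],
```

>>> move_arm(
  deltas=[
    [1,37.1,-0.2,-8.7,0,0,-7],
    [1,36.9,4.3,-8.7,0,0,-7],
    [1,36.1,8.8,-8.7,0,0,-7],
    [1,34.8,13.1,-8.7,0,0,-7],
    [1,32.9,17.2,-8.7,0,0,-7],
    [1,30.6,21.1,-8.7,0,0,-7],
    [1,27.8,24.7,-8.7,0,0,-7],
    [1,24.6,27.9,-8.7,0,0,-7],
    [1,21,30.7,-8.7,0,0,-7],
    [1,17.1,33,-8.7,0,0,-7],
  ],
)

```text
clock: 1.53
eef_pos: [0.5216, -0.3386, 0.3007]
tool_rot: [0.704, 0.71, -0.0, 0.0]
ft_force: [0.2, -1.5, 0.7]
grip_width: 0.0852
grasp_force: 0.0
```

>>> move_arm(
  deltas=[
    [1,0,0,0,0,0,0],
    [1,0,0,0,0,0,0],
  ],
)

```text
clock: 1.7
eef_pos: [0.522, -0.3384, 0.2993]
tool_rot: [0.705, 0.709, -0.0, -0.0]
ft_force: [-0.8, -0.4, 0.3]
grip_width: 0.0853
grasp_force: 0.0
```

Run:
```python
from h import *
import json
o=bot.get_obs(); c=bot.calibration("wrist"); im=bot.camera("wrist"); cv2.imwrite("pics/w_bath.png",im)
json.dump({k:np.array(v).tolist() for k,v in c.items()},open("w_bath.json","w"))
print(o["clock"],o["eef_pos"].round(4),R.from_quat(o["tool_rot"]).as_matrix().round(3).tolist())
```

```text
1.7 [ 0.522  -0.3384  0.2993] [[-0.005, 1.0, -0.0], [1.0, 0.005, 0.0], [0.0, -0.0, -1.0]]
```

View pics/w_bath.png

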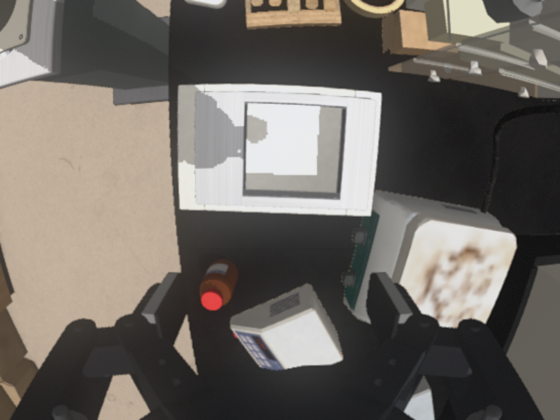

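Run:
```python
from h import *
import json
c=json.load(open("w_bath.json")); im=cv2.imread("pics/w_bath.png")
xs=np.arange(.390,.660,.0005); ys=np.arange(-.215,-.395,-.0005)
X,Y=np.meshgrid(xs,ys); 
m=proj("wrist",np.stack([X.ravel(),Y.ravel(),np.full(X.size,.094)],1),c).reshape(*X.shape,2).astype(np.float32)
o=cv2.remap(im,m[...,0],m[...,1],cv2.INTER_CUBIC); g=cv2.GaussianBlur(cv2.cvtColor(o,6),(0,0),2).astype(float)
cv2.imwrite("pics/ortho.png",cv2.resize(o,None,fx=1.45,fy=1.45))
gx=np.gradient(g,axis=1);gy=np.gradient(g,axis=0)
def pk(a,s,lo):  # strongest edges
    out=[]
    a=a*s
    for i in range(1,len(a)-1):
        if a[i]>lo and a[i]>=a[i-1] and a[i]>a[i+1]: out.append((i,round(a[i],1)))
    return out
for y in(-.27,-.285,-.3,-.315,-.33):
    i=int((-.215-y)/.0005); print("y",y,"fall",[(round(xs[k],4),v) for k,v in pk(gx[i],-1,4)],"rise",[(round(xs[k],4),v) for k,v in pk(gx[i],1,4)])
for x in(.42,.50,.52,.54,.56,.58,.62):
    i=int((x-.39)/.0005); print("x",x,"fall",[(round(ys[k],4),v) for k,v in pk(gy[:,i],-1,4)],"rise",[(round(ys[k],4),v) for k,v in pk(gy[:,i],1,4)])
```

```text
y -0.27 fall [(np.float64(0.398), np.float64(17.5)), (np.float64(0.4855), np.float64(19.0)), (np.float64(0.5695), np.float64(10.0)), (np.float64(0.5945), np.float64(13.5)), (np.float64(0.64), np.float64(27.0))] rise [(np.float64(0.408), np.float64(14.5)), (np.float64(0.4745), np.float64(7.5)), (np.float64(0.489), np.float64(13.0)), (np.float64(0.511), np.float64(9.5)), (np.float64(0.5995), np.float64(22.5))]
y -0.285 fall [(np.float64(0.3985), np.float64(18.0)), (np.float64(0.4845), np.float64(10.5)), (np.float64(0.5675), np.float64(10.5)), (np.float64(0.594), np.float64(12.5)), (np.float64(0.6395), np.float64(27.0))] rise [(np.float64(0.408), np.float64(15.5)), (np.float64(0.488), np.float64(14.5)), (np.float64(0.5095), np.float64(6.0)), (np.float64(0.599), np.float64(23.0))]
y -0.3 fall [(np.float64(0.398), np.float64(15.5)), (np.float64(0.482), np.float64(10.5)), (np.float64(0.484), np.float64(10.5)), (np.float64(0.5685), np.float64(10.5)), (np.float64(0.5935), np.float64(11.5)), (np.float64(0.639), np.float64(25.5))] rise [(np.float64(0.407), np.float64(14.0)), (np.float64(0.4775
[... 2130 characters left out ...]
at64(11.5)), (np.float64(-0.3265), np.float64(11.5)), (np.float64(-0.346), np.float64(9.0)), (np.float64(-0.373), np.float64(25.0))] rise [(np.float64(-0.2255), np.float64(27.0)), (np.float64(-0.2355), np.float64(6.0)), (np.float64(-0.2475), np.float64(12.0)), (np.float64(-0.354), np.float64(17.5))]
x 0.58 fall [(np.float64(-0.246), np.float64(14.0)), (np.float64(-0.3465), np.float64(8.5)), (np.float64(-0.374), np.float64(24.0))] rise [(np.float64(-0.226), np.float64(25.5)), (np.float64(-0.3545), np.float64(18.5))]
x 0.62 fall [(np.float64(-0.2345), np.float64(9.0)), (np.float64(-0.3755), np.float64(26.0))] rise [(np.float64(-0.2275), np.float64(27.5)), (np.float64(-0.237), np.float64(8.5))]
```

View pics/ortho.png

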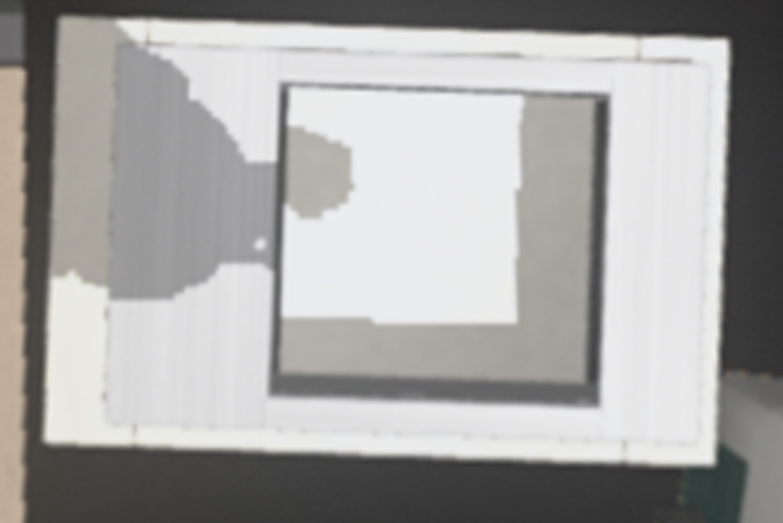

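The ortho shows the opening's edges at x ≈ 0.4845 and 0.5985, y ≈ −0.244 and −0.353 (114 × 109 mm, as given), so its centre is at (0.5415, −0.299) with yaw ≈ −1.9°. Next is the plate.

Run:
```python
from h import *
plan([((.53,.235,.30),rot(-12),15)],1)
```

```text
[1, 38.3, 0.7, 0.0, 0.0, 0.0, 0.8],
[1, 38.3, 0.2, 0.0, 0.0, 0.0, 0.8],
[1, 38.3, -0.4, 0.0, 0.0, 0.0, 0.8],
[1, 38.3, -0.9, 0.0, 0.0, 0.0, 0.8],
[1, 38.3, -1.4, 0.0, 0.0, 0.0, 0.8],
[1, 38.2, -2.0, 0.0, 0.0, 0.0, 0.8],
[1, 38.2, -2.5, 0.0, 0.0, 0.0, 0.8],
[1, 38.2, -3.1, 0.0, 0.0, 0.0, 0.8],
[1, 38.1, -3.6, 0.0, 0.0, 0.0, 0.8],
[1, 38.1, -4.1, 0.0, 0.0, 0.0, 0.8],
[1, 38.0, -4.7, 0.0, 0.0, 0.0, 0.8],
[1, 37.9, -5.2, 0.0, 0.0, 0.0, 0.8],
[1, 37.8, -5.7, 0.0, 0.0, 0.0, 0.8],
[1, 37.8, -6.3, 0.0, 0.0, 0.0, 0.8],
[1, 37.7, -6.8, 0.0, 0.0, 0.0, 0.8],
```

>>> move_arm(
  deltas=[
    [0.7,38.3,0.7,0,0,0,0.8],
    [0.7,38.3,0.2,0,0,0,0.8],
    [0.7,38.3,-0.4,0,0,0,0.8],
    [0.7,38.3,-0.9,0,0,0,0.8],
    [0.7,38.3,-1.4,0,0,0,0.8],
    [0.7,38.2,-2,0,0,0,0.8],
    [0.7,38.2,-2.5,0,0,0,0.8],
    [0.7,38.2,-3.1,0,0,0,0.8],
    [0.7,38.1,-3.6,0,0,0,0.8],
    [0.7,38.1,-4.1,0,0,0,0.8],
  ],
)

```text
clock: 2.58
eef_pos: [0.5249, 0.0435, 0.3005]
tool_rot: [0.755, 0.655, -0.0, 0.0]
ft_force: [0.2, -0.1, -0.6]
grip_width: 0.0598
grasp_force: 0.0
```

>>> move_arm(
  deltas=[
    [0.7,38,-4.7,0,0,0,0.8],
    [0.7,37.9,-5.2,0,0,0,0.8],
    [0.7,37.8,-5.7,0,0,0,0.8],
    [0.7,37.8,-6.3,0,0,0,0.8],
    [0.7,37.7,-6.8,0,0,0,0.8],
    [0.7,0,0,0,0,0,0],
    [0.7,0,0,0,0,0,0],
  ],
)

```text
clock: 3.17
eef_pos: [0.5285, 0.2351, 0.2996]
tool_rot: [0.776, 0.631, -0.001, 0.0]
ft_force: [0.6, -1.1, 0.7]
grip_width: 0.0598
grasp_force: 0.0
```

```bash
cat >> h.py <<'E'
import json
def shot(name):
    o=bot.get_obs(); c=bot.calibration("wrist"); im=bot.camera("wrist"); cv2.imwrite(f"pics/{name}.png",im)
    c={k:np.array(v).tolist() for k,v in c.items()}; json.dump(c,open(f"{name}.json","w"))
    print(o["clock"],o["eef_pos"].round(4),R.from_quat(o["tool_rot"]).as_matrix().round(3).tolist()); return im,c,o
def ortho(im,c,x0,x1,y0,y1,z,s=.0005):
    X,Y=np.meshgrid(np.arange(x0,x1,s),np.arange(y1,y0,-s))
    m=proj("wrist",np.stack([X.ravel(),Y.ravel(),np.full(X.size,z)],1),c).reshape(*X.shape,2).astype(np.float32)
    return cv2.remap(im,m[...,0],m[...,1],cv2.INTER_CUBIC)
E
python3 - <<'E'
from h import *
im,c,o=shot("w_plate")
a=ortho(im,c,.42,.64,.16,.34,.005); b=ortho(im,c,.47,.59,.16,.34,.05)
cv2.imwrite("pics/plo.png",np.hstack([a,b])[:600,:800])
E
```

```text
3.1667 [0.5285 0.2351 0.2996] [[0.205, 0.979, -0.001], [0.979, -0.205, -0.001], [-0.001, -0.001, -1.0]]
```

View pics/plo.png

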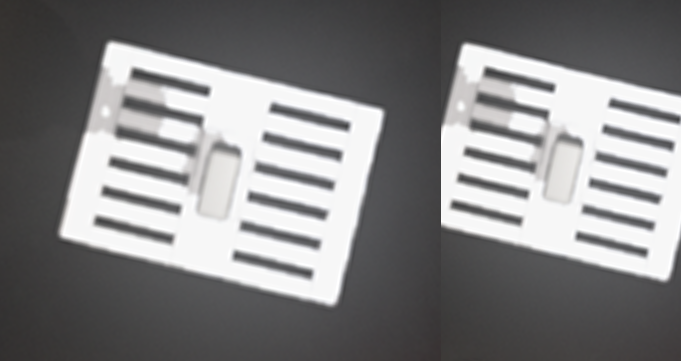

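Plate corners (left ortho) are (107,42), (384,110), (337,305), (60,235), i.e. 142.6 mm long. That puts the centre at (0.531, 0.2535) with yaw −13.8°, and the grip top agrees at (0.5315, 0.2545).

Run:
```python
from h import *
plan([((.531,.2538,.07),rot(-13.8),7),((.531,.2538,.026),rot(-13.8),3)],.7)
```

```text
[0.7, 2.9, -0.3, 32.9, 0.0, 0.0, 0.3],
[0.7, 2.9, -0.3, 32.9, 0.0, 0.0, 0.3],
[0.7, 2.9, -0.3, 32.9, 0.0, 0.0, 0.3],
[0.7, 2.9, -0.3, 32.9, 0.0, 0.0, 0.3],
[0.7, 2.9, -0.3, 32.9, 0.0, 0.0, 0.3],
[0.7, 2.9, -0.3, 32.9, 0.0, 0.0, 0.3],
[0.7, 2.9, -0.3, 32.9, 0.0, 0.0, 0.3],
[0.7, 0.0, 0.0, 14.7, 0.0, 0.0, 0.0],
[0.7, 0.0, 0.0, 14.7, 0.0, 0.0, 0.0],
[0.7, 0.0, 0.0, 14.7, 0.0, 0.0, 0.0],
```

>>> move_arm(
  deltas=[
    [0.7,2.9,-0.3,32.9,0,0,0.3],
    [0.7,2.9,-0.3,32.9,0,0,0.3],
    [0.7,2.9,-0.3,32.9,0,0,0.3],
    [0.7,2.9,-0.3,32.9,0,0,0.3],
    [0.7,2.9,-0.3,32.9,0,0,0.3],
    [0.7,2.9,-0.3,32.9,0,0,0.3],
    [0.7,2.9,-0.3,32.9,0,0,0.3],
    [0.7,0,0,14.7,0,0,0],
    [0.7,0,0,14.7,0,0,0],
    [0.7,0,0,14.7,0,0,0],
  ],
)

```text
clock: 4.05
eef_pos: [0.5316, 0.2519, 0.0251]
tool_rot: [0.789, 0.614, -0.001, 0.0]
ft_force: [0.1, -0.7, -0.6]
grip_width: 0.0598
grasp_force: 0.0
```

>>> move_arm(
  deltas=[
    [0.5,0,0,0,0,0,0],
    [0.3,0,0,0,0,0,0],
    [0.1,0,0,0,0,0,0],
    [0,0,0,0,0,0,0],
    [0,0,0,0,0,0,0],
    [0,0,0,0,0,0,0],
    [0,0,0,0,0,0,0],
  ],
)

```text
clock: 4.63
eef_pos: [0.5328, 0.2545, 0.0276]
tool_rot: [0.788, 0.615, 0.001, 0.001]
ft_force: [-0.2, -3.9, 6.8]
grip_width: 0.0135
grasp_force: 59.0
```

>>> move_arm(
  deltas=[
    [0,0,0,-5,0,0,0],
    [0,5,0,-10,0,0,0],
    [0,12,0,-20,0,0,0],
    [0,12,0,-25,0,0,0],
    [0,8,0,-30,0,0,0],
    [0,0,0,-35,0,0,0],
    [0,0,0,-40,0,0,0],
    [0,0,0,-40,0,0,0],
    [0,0,0,-40,0,0,0],
    [0,0,0,-20,0,0,0],
  ],
)

```text
clock: 5.47
eef_pos: [0.5413, 0.2919, 0.2967]
tool_rot: [0.788, 0.616, 0.004, 0.0]
ft_force: [0.6, 0.6, -1.4]
grip_width: 0.0132
grasp_force: 58.8
```

Run:
```python
from h import *
o=bot.get_obs();print(o["eef_pos"].round(4),R.from_quat(o["tool_rot"]).as_matrix().round(3).tolist(),o["ft_force"],o["ft_torque"],o["joint_pos"].round(2))
plan([((.53,-.295,.29),rot(-1.9),16)],0)
```

```text
[0.5413 0.2919 0.2967] [[0.241, 0.97, 0.006], [0.97, -0.241, 0.004], [0.006, 0.005, -1.0]] [ 0.63698887  0.64802869 -1.4105312 ] [ 0.04473386 -0.06275551  0.03870973] [0.49 0.47 0.55 1.64 0.   2.31]
[0, -35.8, 8.2, 0.3, 0.0, 0.0, -0.8],
[0, -35.9, 7.7, 0.3, 0.0, 0.0, -0.8],
[0, -36.0, 7.2, 0.3, 0.0, 0.0, -0.8],
[0, -36.1, 6.7, 0.3, 0.0, 0.0, -0.8],
[0, -36.2, 6.3, 0.3, 0.0, 0.0, -0.8],
[0, -36.2, 5.8, 0.3, 0.0, 0.0, -0.8],
[0, -36.3, 5.3, 0.3, 0.0, 0.0, -0.8],
[0, -36.4, 4.8, 0.3, 0.0, 0.0, -0.8],
[0, -36.4, 4.4, 0.3, 0.0, 0.0, -0.8],
[0, -36.5, 3.9, 0.3, 0.0, 0.0, -0.8],
[0, -36.5, 3.4, 0.4, 0.0, 0.0, -0.8],
[0, -36.6, 2.9, 0.4, 0.0, 0.0, -0.8],
[0, -36.6, 2.4, 0.4, 0.0, 0.0, -0.8],
[0, -36.6, 2.0, 0.4, 0.0, 0.0, -0.8],
[0, -36.7, 1.5, 0.4, 0.0, 0.0, -0.8],
[0, -36.7, 1.0, 0.4, 0.0, 0.0, -0.8],
```

>>> move_arm(
  deltas=[
    [0,-35.8,8.2,0.3,0,0,-0.8],
    [0,-35.9,7.7,0.3,0,0,-0.8],
    [0,-36,7.2,0.3,0,0,-0.8],
    [0,-36.1,6.7,0.3,0,0,-0.8],
    [0,-36.2,6.3,0.3,0,0,-0.8],
    [0,-36.2,5.8,0.3,0,0,-0.8],
    [0,-36.3,5.3,0.3,0,0,-0.8],
    [0,-36.4,4.8,0.3,0,0,-0.8],
    [0,-36.4,4.4,0.3,0,0,-0.8],
    [0,-36.5,3.9,0.3,0,0,-0.8],
  ],
)

```text
clock: 6.3
eef_pos: [0.534, -0.0773, 0.2877]
tool_rot: [0.743, 0.67, 0.0, -0.0]
ft_force: [0.3, 0.2, -2.2]
grip_width: 0.0136
grasp_force: 58.8
```

>>> move_arm(
  deltas=[
    [0,-36.5,3.4,0.4,0,0,-0.8],
    [0,-36.6,2.9,0.4,0,0,-0.8],
    [0,-36.6,2.4,0.4,0,0,-0.8],
    [0,-36.6,2,0.4,0,0,-0.8],
    [0,-36.7,1.5,0.4,0,0,-0.8],
    [0,-36.7,1,0.4,0,0,-0.8],
    [0,0,0,0,0,0,0],
    [0,0,0,0,0,0,0],
  ],
)

```text
clock: 6.97
eef_pos: [0.5318, -0.2979, 0.284]
tool_rot: [0.716, 0.698, 0.0, -0.001]
ft_force: [-0.4, 1.4, -2.5]
grip_width: 0.0138
grasp_force: 58.9
```

Run:
```python
from h import *
im,c,o=shot("w_held")
print(o["ft_force"].round(2))
```

```text
6.9667 [ 0.5318 -0.2979  0.284 ] [[0.025, 1.0, -0.002], [1.0, -0.025, 0.002], [0.002, -0.002, -1.0]]
[-0.45  1.41 -2.51]
```

View pics/w_held.png

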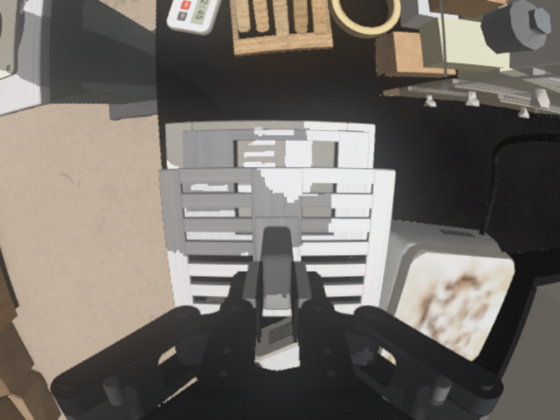

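Run:
```python
from h import *
im=cv2.imread("pics/w_held.png"); c=json.load(open("w_held.json"))
x0,x1,y0,y1=.44,.62,-.36,-.23
a=ortho(im,c,x0,x1,y0,y1,.262); g=cv2.GaussianBlur(cv2.cvtColor(a,6),(0,0),1.5).astype(float)
gx=np.gradient(g,axis=1);gy=np.gradient(g,axis=0)
f=lambda v,k:round(v,4)
for y in(-.252,-.265,-.278,-.29,-.30):
    i=int((y1-y)/.0005); l=np.argsort(-gx[i,:80])[:1]; r=np.argsort(gx[i,-80:])[:1]+gx.shape[1]-80
    print("y",y,[round(x0+k*.0005,4) for k in (*l,*r)],[round(gx[i,k],1) for k in(*l,*r)])
for x in(.475,.485,.50,.52,.54,.56,.58,.59):
    i=int((x-x0)/.0005); k=np.argmax(gy[:60,i])if 0 else np.argmax(np.abs(gy[:60,i])); print("x",x,round(y1-k*.0005,4),round(gy[k,i],1))
cv2.imwrite("pics/held_o.png",cv2.resize(a,None,fx=2,fy=2))
```

```text
y -0.252 [np.float64(0.477), np.float64(0.6035)] [np.float64(2.0), np.float64(-29.0)]
y -0.265 [np.float64(0.4765), np.float64(0.6035)] [np.float64(2.0), np.float64(-39.0)]
y -0.278 [np.float64(0.464), np.float64(0.603)] [np.float64(1.5), np.float64(-36.0)]
y -0.29 [np.float64(0.4765), np.float64(0.603)] [np.float64(20.0), np.float64(-25.0)]
y -0.3 [np.float64(0.468), np.float64(0.6025)] [np.float64(10.5), np.float64(-18.0)]
x 0.475 -0.247 -16.5
x 0.485 -0.257 14.5
x 0.5 -0.2585 16.5
x 0.52 -0.248 -22.5
x 0.54 -0.2335 18.5
x 0.56 -0.25 18.5
x 0.58 -0.251 8.5
x 0.59 -0.2505 19.0
```

View pics/held_o.png

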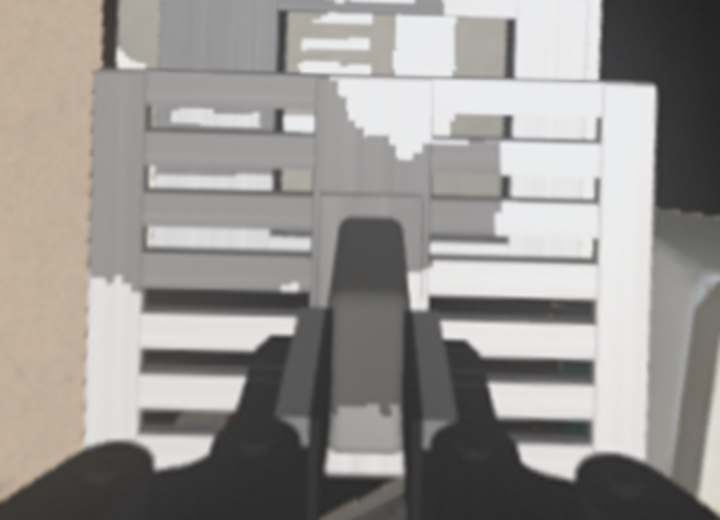

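The held plate has its far edge from (95,70) to (656,86) in the ortho, so it is yawed −1.6° with the tool. Its origin is about 2 mm off in tool x and 0.7 mm off in tool y from the TCP.

```bash
cat >> h.py <<'E'
C=np.array([.5415,-.2988,0]); PSI=np.radians(-1.9); E_=np.array([np.cos(PSI),np.sin(PSI),0]); N_=np.array([-np.sin(PSI),np.cos(PSI),0])
OFF=np.array([-.0019,.0007,.027])
def tgt(tip_s,tip_h,th,v=0):
    """tool pose with low end's lower edge at tip_s (mm along e from opening centre), height tip_h mm, pitch th deg"""
    t=np.radians(th); s=tip_s+71*np.cos(t); h=tip_h+71*np.sin(t); Q=rot(-1.7,th)
    O=C+E_*s/1e3+N_*v/1e3+np.array([0,0,h/1e3])
    return O-Q.apply(OFF),Q
def where():
    o=bot.get_obs(); Q=R.from_quat(o["tool_rot"]); O=o["eef_pos"]+Q.apply(OFF)-C; y=Q.as_matrix()[:,1]
    th=np.degrees(np.arcsin(y[2])); t=np.radians(th); s=O@E_*1e3; h=O[2]*1e3
    f=o["ft_force"]
    print("t %.2f tip_s %.1f tip_h %.1f hi_h %.1f lat %.1f pitch %.2f yaw %.2f | Fe %.1f Fn %.1f Fz %.1f grip %.4f"%(o["clock"],s-71*np.cos(t),h-71*np.sin(t),h+71*np.sin(t),O@N_*1e3,th,np.degrees(np.arctan2(y[1],y[0])),f@E_,f@N_,f[2],o["grip_width"]),o["ft_torque"].round(2))
E
python3 - <<'E'
from h import *
where()
plan([(*tgt(-40,105,20),9)],0)
print("B"); A=tgt(-40,105,20); B=tgt(-50,72,20); plan([(*B,4)],0,*A)
E
```

```text
t 7.02 tip_s -79.8 tip_h 257.6 hi_h 257.4 lat 0.2 pitch -0.07 yaw -1.29 | Fe 0.3 Fn -0.0 Fz -2.8 grip 0.0135 [ 0.04  0.03 -0.03]
[0, -0.1, 2.9, 14.5, -2.2, 0.0, 0.0],
[0, -0.1, 2.4, 14.6, -2.2, 0.0, 0.0],
[0, -0.1, 1.8, 14.6, -2.2, 0.0, 0.0],
[0, -0.1, 1.2, 14.7, -2.2, 0.0, 0.0],
[0, -0.1, 0.7, 14.7, -2.2, 0.0, 0.0],
[0, 0.0, 0.1, 14.7, -2.2, 0.0, 0.0],
[0, 0.0, -0.5, 14.7, -2.2, 0.0, 0.0],
[0, 0.0, -1.1, 14.7, -2.2, 0.0, 0.0],
[0, 0.0, -1.6, 14.7, -2.2, 0.0, 0.0],
B
[0, 0.0, -5.2, 6.9, 0.0, 0.0, 0.0],
[0, 0.0, -5.2, 6.9, 0.0, 0.0, 0.0],
[0, 0.0, -5.2, 6.9, 0.0, 0.0, 0.0],
[0, 0.0, -5.2, 6.9, 0.0, 0.0, 0.0],
```

>>> move_arm(
  deltas=[
    [0,-0.1,2.9,14.5,-2.2,0,0],
    [0,-0.1,2.4,14.6,-2.2,0,0],
    [0,-0.1,1.8,14.6,-2.2,0,0],
    [0,-0.1,1.2,14.7,-2.2,0,0.1],
    [0,-0.1,0.7,14.7,-2.2,0,0.1],
    [0,0,0.1,14.7,-2.2,0,0.1],
    [0,0,-0.5,14.7,-2.2,0,0.1],
    [0,0,-1.1,14.7,-2.2,0,0],
    [0,0,-1.6,14.7,-2.2,0,0],
  ],
)

```text
clock: 7.77
eef_pos: [0.5586, -0.2948, 0.1551]
tool_rot: [0.705, 0.688, 0.121, 0.123]
ft_force: [-0.2, -1.2, -2.9]
grip_width: 0.0133
grasp_force: 59.0
```

>>> move_arm(
  deltas=[
    [0,0,0,0,0,0,0],
    [0,0,0,0,0,0,0],
  ],
)

```text
clock: 7.93
eef_pos: [0.5572, -0.2948, 0.1542]
tool_rot: [0.706, 0.687, 0.12, 0.121]
ft_force: [-0.2, 0.5, -2.1]
grip_width: 0.0133
grasp_force: 59.1
```

Run:
```python
from h import *
where(); bot.camera("scene"); where()
plan([(*tgt(-50,72,20),4)],0)
print("C"); plan([(*tgt(-74,68,20),4)],0,*tgt(-50,72,20))
```

```text
t 7.93 tip_s -41.7 tip_h 105.2 hi_h 152.8 lat 2.7 pitch 19.57 yaw -1.56 | Fe -0.2 Fn 0.4 Fz -2.1 grip 0.0133 [-0.02  0.56 -0.03]
t 7.98 tip_s -39.8 tip_h 106.9 hi_h 154.9 lat 1.6 pitch 19.77 yaw -1.52 | Fe 0.5 Fn 0.3 Fz -2.0 grip 0.0132 [ 0.03  0.5  -0.02]
[0, -0.4, -5.4, 7.3, -0.1, 0.0, 0.0],
[0, -0.4, -5.4, 7.3, -0.1, 0.0, 0.0],
[0, -0.4, -5.4, 7.3, -0.1, 0.0, 0.0],
[0, -0.4, -5.4, 7.3, -0.1, 0.0, 0.0],
C
[0, 0.0, -6.0, -1.1, 0.0, 0.0, 0.0],
[0, 0.0, -6.0, -1.1, 0.0, 0.0, 0.0],
[0, 0.0, -6.0, -1.1, 0.0, 0.0, 0.0],
[0, 0.0, -6.0, -1.1, 0.0, 0.0, 0.0],
```

```bash
cat >> h.py <<'E'
def avg(n=5):
    P=[];Q=[];F=[]
    for i in range(n):
        o=bot.get_obs(); P.append(o["eef_pos"]); Q.append(o["tool_rot"]); F.append(o["ft_force"]); bot.camera("scene")
    Q=np.array(Q); Q*=np.sign(Q@Q[0])[:,None]
    p=np.mean(P,0);q=R.from_quat(Q.mean(0)); f=np.mean(F,0); y=q.as_matrix()[:,1]
    O=p+q.apply(OFF)-C; th=np.degrees(np.arcsin(y[2])); t=np.radians(th); s=O@E_*1e3; h=O[2]*1e3
    print("t %.2f tip_s %.1f tip_h %.1f hi_s %.1f hi_h %.1f lat %.1f pitch %.2f yaw %.2f | Fe %.1f Fn %.1f Fz %.1f grip %.4f"%(o["clock"],s-71*np.cos(t),h-71*np.sin(t),s+71*np.cos(t),h+71*np.sin(t),O@N_*1e3,th,np.degrees(np.arctan2(y[1],y[0])),f@E_,f@N_,f[2],o["grip_width"]),o["ft_torque"].round(2), "sd",np.std(P,0).round(4))
    return p,q
E
python3 - <<'E'
from h import *
p,q=avg()
im,c,o=shot("w_tilt")
cv2.imwrite("pics/w_tiltc.png",cv2.resize(im[80:300,140:420],(763,600),interpolation=cv2.INTER_CUBIC))
E
```

```text
t 8.18 tip_s -38.7 tip_h 107.8 hi_s 94.9 hi_h 156.1 lat 0.5 pitch 19.90 yaw -1.52 | Fe 0.3 Fn -0.4 Fz -2.4 grip 0.0135 [0.04 0.61 0.04] sd [0.0005 0.0006 0.0005]
8.2333 [ 0.5597 -0.2977  0.1568] [[0.027, 0.94, 0.34], [1.0, -0.026, -0.009], [0.0, 0.341, -0.94]]
```

View pics/w_tiltc.png

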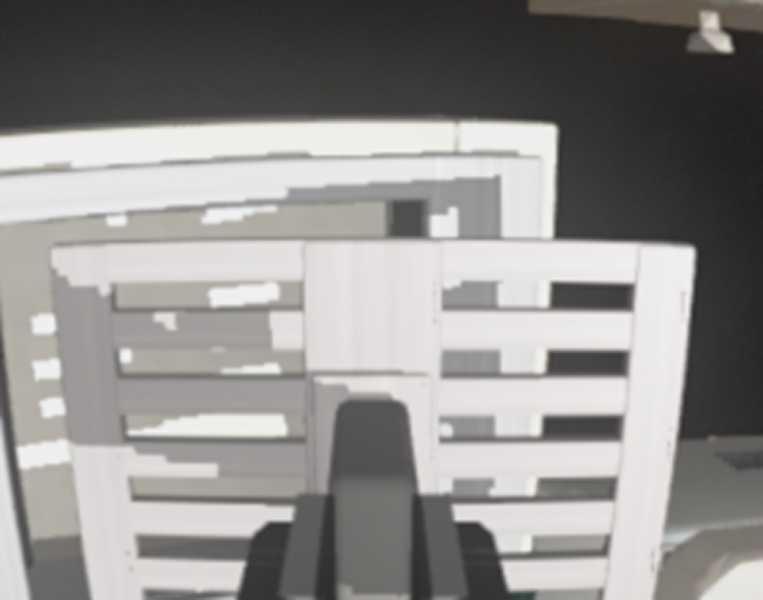

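Run:
```python
from h import *
c=json.load(open("w_tilt.json")); full=lambda p:(p[0]/2.725+140,p[1]/2.727+80)
for p in((120,213),(300,205),(428,198)): P=at_z("wrist",full(p),.094,c)-C; print("open edge s,lat",(P@E_*1e3).round(1),(P@N_*1e3).round(1))
P=at_z("wrist",full((428,228)),.094,c)-C; print("right edge",(P@E_*1e3).round(1),(P@N_*1e3).round(1))
# tool pose implied by camera
Rc=np.array([[-.001,-.954,-.301],[1,-.001,-.001],[.001,-.301,.954]]); Q=R.from_quat(c["orientation"])*R.from_matrix(Rc).inv(); T=np.array(c["position"])-Q.apply([.0778,-.0003,-.1608])
print("T",T.round(4))
for p in((52,248),(694,247),(373,245),(80,560),(660,560)):
    a,d=ray("wrist",full(p),c); a=Q.inv().apply(a-T); d=Q.inv().apply(d)
    for z in(.022,): 
        x=a+d*(z-a[2])/d[2]; w=Q.apply(x)+T-C; print("plate tool",(x*1e3).round(1),"lat",(w@N_*1e3).round(1))
```

```text
open edge s,lat -22.9 53.8
open edge s,lat 22.0 53.2
open edge s,lat 56.9 53.7
right edge 57.0 45.7
T [ 0.5608 -0.2979  0.157 ]
plate tool [ 48.3 -70.2  22. ] lat 49.5
plate tool [48.4 69.6 22. ] lat 50.3
plate tool [47.6 -0.3 22. ] lat 49.2
plate tool [-28.5 -72.3  22. ] lat -27.3
plate tool [-28.5  70.   22. ] lat -26.6
```

The opening's edges check out at s = 57.0 and lateral 53.6 mm. The plate's edge is at lateral 50, so it is centred and ready to feed in.

```bash
sed -i 's/-.0019,.0007,.027/-.0019,.0,.027/' h.py
python3 - <<'E'
from h import *
p,q=avg()
plan([(*tgt(-50,72,20),5),(*tgt(-72,69,20),5)],0,p,q)
E
```

```text
t 8.48 tip_s -40.2 tip_h 106.4 hi_s 93.4 hi_h 154.6 lat 0.0 pitch 19.84 yaw -1.60 | Fe 0.3 Fn 0.4 Fz -2.9 grip 0.0134 [ 0.05  0.58 -0.01] sd [0.0003 0.0001 0.0004]
[0, 0.0, -4.2, 5.8, 0.0, 0.0, 0.0],
[0, 0.0, -4.2, 5.8, 0.0, 0.0, 0.0],
[0, 0.0, -4.2, 5.8, 0.0, 0.0, 0.0],
[0, 0.0, -4.2, 5.8, 0.0, 0.0, 0.0],
[0, 0.0, -4.2, 5.8, 0.0, 0.0, 0.0],
[0, 0.0, -4.3, -0.9, 0.0, 0.0, 0.0],
[0, 0.0, -4.3, -0.9, 0.0, 0.0, 0.0],
[0, 0.0, -4.3, -0.9, 0.0, 0.0, 0.0],
[0, 0.0, -4.3, -0.9, 0.0, 0.0, 0.0],
[0, 0.0, -4.3, -0.9, 0.0, 0.0, 0.0],
```

>>> move_arm(
  deltas=[
    [0,0,-4.2,5.8,0,0,0],
    [0,0,-4.2,5.8,0,0,0],
    [0,0,-4.2,5.8,0,0,0],
    [0,0,-4.2,5.8,0,0,0],
    [0,0,-4.2,5.8,0,0,0],
    [0,0,0,0,0,0,0],
    [0,0,0,0,0,0,0],
  ],
)

```text
clock: 9.12
eef_pos: [0.5479, -0.2966, 0.1198]
tool_rot: [0.706, 0.687, 0.12, 0.122]
ft_force: [0.0, -0.2, -2.5]
grip_width: 0.0136
grasp_force: 59.1
```

Run:
```python
from h import *
p,q=avg()
plan([(*tgt(-74,69,20),6)],0,p,q)
```

```text
t 9.32 tip_s -50.4 tip_h 71.5 hi_s 83.2 hi_h 119.6 lat 0.1 pitch 19.82 yaw -1.62 | Fe 0.2 Fn -0.3 Fz -2.4 grip 0.0135 [0.02 0.58 0.02] sd [0.0005 0.0003 0.0006]
[0, 0.0, -3.9, -1.0, 0.0, 0.0, 0.0],
[0, 0.0, -3.8, -1.0, 0.0, 0.0, 0.0],
[0, 0.0, -3.8, -1.0, 0.0, 0.0, 0.0],
[0, 0.0, -3.8, -1.0, 0.0, 0.0, 0.0],
[0, 0.0, -3.8, -1.0, 0.0, 0.0, 0.0],
[0, 0.0, -3.8, -1.0, 0.0, 0.0, 0.0],
```

>>> move_arm(
  deltas=[
    [0,0,-3.9,-1,0,0,0],
    [0,0,-3.8,-1,0,0,0],
    [0,0,-3.8,-1,0,0,0],
    [0,0,-3.8,-1,0,0,0],
    [0,0,-3.8,-1,0,0,0],
    [0,0,-3.8,-1,0,0,0],
    [0,0,0,0,0,0,0],
    [0,0,0,0,0,0,0],
  ],
)

```text
clock: 10.03
eef_pos: [0.5248, -0.2964, 0.1188]
tool_rot: [0.706, 0.687, 0.12, 0.123]
ft_force: [-0.1, -0.3, -2.0]
grip_width: 0.0135
grasp_force: 59.1
```

Run:
```python
from h import *
p,q=avg()
plan([(*tgt(-88.5,68,19),10)],0,p,q)
```

```text
t 10.23 tip_s -74.1 tip_h 69.5 hi_s 59.5 hi_h 117.6 lat 0.0 pitch 19.82 yaw -1.62 | Fe 0.1 Fn 0.1 Fz -2.2 grip 0.0136 [ 0.    0.58 -0.01] sd [0.0002 0.     0.0001]
[0, 0.0, -1.4, -0.2, 0.1, 0.0, 0.0],
[0, 0.0, -1.4, -0.2, 0.1, 0.0, 0.0],
[0, 0.0, -1.4, -0.2, 0.1, 0.0, 0.0],
[0, 0.0, -1.4, -0.2, 0.1, 0.0, 0.0],
[0, 0.0, -1.4, -0.2, 0.1, 0.0, 0.0],
[0, 0.0, -1.4, -0.2, 0.1, 0.0, 0.0],
[0, 0.0, -1.4, -0.2, 0.1, 0.0, 0.0],
[0, 0.0, -1.4, -0.2, 0.1, 0.0, 0.0],
[0, 0.0, -1.4, -0.2, 0.1, 0.0, 0.0],
[0, 0.0, -1.4, -0.2, 0.1, 0.0, 0.0],
```

>>> move_arm(
  deltas=[
    [0,0,-1.4,-0.2,0.1,0,0],
    [0,0,-1.4,-0.2,0.1,0,0],
    [0,0,-1.4,-0.2,0.1,0,0],
    [0,0,-1.4,-0.2,0.1,0,0],
    [0,0,-1.4,-0.2,0.1,0,0],
    [0,0,0,0,0,0,0],
  ],
)

```text
clock: 10.78
eef_pos: [0.5183, -0.2962, 0.1176]
tool_rot: [0.707, 0.687, 0.118, 0.12]
ft_force: [0.2, 0.2, -3.2]
grip_width: 0.0134
grasp_force: 59.0
```

>>> move_arm(
  deltas=[
    [0,0,-1.4,-0.2,0.1,0,0],
    [0,0,-1.4,-0.2,0.1,0,0],
    [0,0,-1.4,-0.2,0.1,0,0],
    [0,0,-1.4,-0.2,0.1,0,0],
    [0,0,0,0,0,0,0],
  ],
)

```text
clock: 11.2
eef_pos: [0.5137, -0.2963, 0.1173]
tool_rot: [0.707, 0.688, 0.116, 0.118]
ft_force: [4.9, 0.1, -0.6]
grip_width: 0.0134
grasp_force: 59.1
```

Run:
```python
from h import *
p,q=avg(6)
```

```text
t 11.45 tip_s -86.4 tip_h 68.5 hi_s 47.8 hi_h 114.7 lat -0.3 pitch 19.02 yaw -1.59 | Fe 4.4 Fn 0.3 Fz 0.1 grip 0.0133 [-0.   -0.72 -0.02] sd [0.0002 0.     0.0002]
```

Run:
```python
from h import *
p,q=avg(3)
plan([(*tgt(-88.7,68.5,19),2),(*tgt(-88.7,68.5,10),6)],0,p,q)
print("next"); plan([(*tgt(-88.7,68,0),7)],0,*tgt(-88.7,68.5,10))
```

```text
t 11.60 tip_s -86.9 tip_h 68.1 hi_s 47.4 hi_h 114.2 lat -0.2 pitch 18.96 yaw -1.60 | Fe 4.8 Fn -0.0 Fz -0.2 grip 0.0131 [-0.01 -0.8  -0.11] sd [0.0001 0.     0.0001]
[0, 0.1, -0.8, -0.5, 0.0, 0.0, 0.0],
[0, 0.1, -0.8, -0.5, 0.0, 0.0, 0.0],
[0, 0.0, 0.6, 1.9, 1.5, 0.0, 0.0],
[0, 0.0, 0.6, 1.9, 1.5, 0.0, 0.0],
[0, 0.0, 0.7, 1.9, 1.5, 0.0, 0.0],
[0, 0.0, 0.7, 1.9, 1.5, 0.0, 0.0],
[0, 0.0, 0.8, 1.8, 1.5, 0.0, 0.0],
[0, 0.0, 0.8, 1.8, 1.5, 0.0, 0.0],
next
[0, 0.0, 0.5, 1.9, 1.4, 0.0, 0.0],
[0, 0.0, 0.6, 1.9, 1.4, 0.0, 0.0],
[0, 0.0, 0.6, 1.9, 1.4, 0.0, 0.0],
[0, 0.0, 0.6, 1.8, 1.4, 0.0, 0.0],
[0, 0.0, 0.7, 1.8, 1.4, 0.0, 0.0],
[0, 0.0, 0.7, 1.8, 1.4, 0.0, 0.0],
[0, 0.0, 0.8, 1.8, 1.4, 0.0, 0.0],
```

>>> move_arm(
  deltas=[
    [0,0.1,-0.8,-0.5,0,0,0],
    [0,0.1,-0.8,-0.5,0,0,0],
    [0,0,0.6,1.9,1.5,0,0],
    [0,0,0.6,1.9,1.5,0,0],
    [0,0,0.7,1.9,1.5,0,0],
    [0,0,0.7,1.9,1.5,0,0],
    [0,0,0.8,1.8,1.5,0,0],
    [0,0,0.8,1.8,1.5,0,0],
    [0,0,0,0,0,0,0],
  ],
)

```text
clock: 12.4
eef_pos: [0.5191, -0.2962, 0.1068]
tool_rot: [0.714, 0.695, 0.06, 0.062]
ft_force: [5.2, 0.0, -0.4]
grip_width: 0.0134
grasp_force: 59.2
```

Run:
```python
from h import *
p,q=avg(5)
plan([(*tgt(-88.7,68,0),7)],0,p,q)
```

```text
t 12.60 tip_s -88.3 tip_h 68.0 hi_s 51.6 hi_h 92.4 lat 0.0 pitch 9.92 yaw -1.57 | Fe 5.0 Fn -0.2 Fz -0.7 grip 0.0135 [-0.1  -1.07 -0.07] sd [0.0003 0.     0.0001]
[0, 0.0, 0.5, 1.8, 1.4, 0.0, 0.0],
[0, 0.0, 0.5, 1.8, 1.4, 0.0, 0.0],
[0, 0.0, 0.5, 1.8, 1.4, 0.0, 0.0],
[0, 0.0, 0.6, 1.8, 1.4, 0.0, 0.0],
[0, 0.0, 0.6, 1.7, 1.4, 0.0, 0.0],
[0, 0.0, 0.7, 1.7, 1.4, 0.0, 0.0],
[0, 0.0, 0.7, 1.7, 1.4, 0.0, 0.0],
```

>>> move_arm(
  deltas=[
    [0,0,0,1.8,1.4,0,0],
    [0,0,0,1.8,1.4,0,0],
    [0,0,0.5,1.8,1.4,0,0],
    [0,0,0.6,1.8,1.4,0,0],
    [0,0,0,0,0,0,0],
    [0,0,0,0,0,0,0],
  ],
)

```text
clock: 13.15
eef_pos: [0.521, -0.2963, 0.0999]
tool_rot: [0.716, 0.697, 0.027, 0.027]
ft_force: [5.9, -0.4, -0.3]
grip_width: 0.0132
grasp_force: 59.3
```

Run:
```python
from h import *
p,q=avg(5)
plan([(*tgt(-89.5,67.5,0),4)],0,p,q)
```

```text
t 13.35 tip_s -89.5 tip_h 67.7 hi_s 52.1 hi_h 78.5 lat -0.0 pitch 4.39 yaw -1.58 | Fe 5.5 Fn -0.1 Fz -0.7 grip 0.0131 [-0.08 -1.36 -0.07] sd [0.0001 0.     0.0001]
[0, 0.0, 0.5, 1.4, 1.1, 0.0, 0.0],
[0, 0.0, 0.5, 1.4, 1.1, 0.0, 0.0],
[0, 0.0, 0.5, 1.4, 1.1, 0.0, 0.0],
[0, 0.0, 0.5, 1.4, 1.1, 0.0, 0.0],
```

>>> move_arm(
  deltas=[
    [0,0,0.5,1.4,1.1,0,0],
    [0,0,0.5,1.4,1.1,0,0],
    [0,0,0.5,1.4,1.1,0,0],
    [0,0,0.5,1.4,1.1,0,0],
    [0,0,0,0,0,0,0],
    [0,0,0,0,0,0,0],
  ],
)

```text
clock: 13.9
eef_pos: [0.5232, -0.2964, 0.0943]
tool_rot: [0.717, 0.697, 0.0, -0.0]
ft_force: [6.0, -0.9, -1.2]
grip_width: 0.0134
grasp_force: 59.4
```

Run:
```python
from h import *
p,q=avg(5)
plan([(*tgt(-79,67.5,0),6)],0,p,q)
```

```text
t 14.10 tip_s -89.6 tip_h 67.5 hi_s 52.4 hi_h 67.4 lat -0.1 pitch -0.03 yaw -1.58 | Fe 5.4 Fn -0.3 Fz -0.8 grip 0.0133 [-0.09 -1.42 -0.  ] sd [0.0001 0.     0.0001]
[0, 0.0, 1.8, 0.0, 0.0, 0.0, 0.0],
[0, 0.0, 1.8, 0.0, 0.0, 0.0, 0.0],
[0, 0.0, 1.8, 0.0, 0.0, 0.0, 0.0],
[0, 0.0, 1.8, 0.0, 0.0, 0.0, 0.0],
[0, 0.0, 1.8, 0.0, 0.0, 0.0, 0.0],
[0, 0.0, 1.8, 0.0, 0.0, 0.0, 0.0],
```

>>> move_arm(
  deltas=[
    [0,0,1.8,0,0,0,0],
    [0,0,1.8,0,0,0,0],
    [0,0,1.8,0,0,0,0],
    [0,0,1.8,0,0,0,0],
    [0,0,1.7,0,0,0,0],
    [0,0,1.7,0,0,0,0],
    [0,0,0,0,0,0,0],
    [0,0,0,0,0,0,0],
  ],
)

```text
clock: 14.82
eef_pos: [0.5313, -0.2958, 0.0936]
tool_rot: [0.717, 0.697, -0.001, -0.003]
ft_force: [-0.1, 0.6, -2.7]
grip_width: 0.0136
grasp_force: 59.2
```

Run:
```python
from h import *
p,q=avg(5)
```

```text
t 15.02 tip_s -81.0 tip_h 67.2 hi_s 61.0 hi_h 66.6 lat 0.7 pitch -0.22 yaw -1.60 | Fe 0.1 Fn 0.3 Fz -2.5 grip 0.0135 [-0.04  0.02 -0.01] sd [0.0003 0.0001 0.0002]
```

>>> move_arm(
  deltas=[
    [0,0,1.3,0,-0.1,0,0],
    [0,0,1.2,0,-0.1,0,0],
    [0,0,0,0.6,0,0,0],
    [0,0,0,0.6,0,0,0],
    [0,0,0,0.6,0,0,0],
    [0,0,0,0,0,0,0],
    [0,0,0,0,0,0,0],
  ],
)

```text
clock: 15.65
eef_pos: [0.5351, -0.2963, 0.0926]
tool_rot: [0.717, 0.697, 0.001, 0.0]
ft_force: [-0.3, 0.1, -2.4]
grip_width: 0.0135
grasp_force: 59.2
```

Run:
```python
from h import *
p,q=avg(5)
```

```text
t 15.85 tip_s -77.4 tip_h 65.5 hi_s 64.6 hi_h 65.8 lat 0.4 pitch 0.09 yaw -1.59 | Fe 0.1 Fn 0.2 Fz -2.3 grip 0.0133 [ 0.05 -0.    0.03] sd [0.     0.     0.0001]
```

>>> move_arm(
  deltas=[
    [0,0,-0.5,0.5,0,0,0],
    [0,0,-0.5,0.5,0,0,0],
    [0,0,0,0.5,0,0,0],
    [0,0,0,0.5,0,0,0],
    [0,0,0,0,0,0,0],
    [0,0,0,0,0,0,0],
  ],
)

```text
clock: 16.4
eef_pos: [0.5342, -0.2964, 0.0914]
tool_rot: [0.717, 0.697, 0.001, 0.0]
ft_force: [-1.2, 1.1, 2.8]
grip_width: 0.0134
grasp_force: 59.8
```

Run:
```python
from h import *
p,q=avg(5)
```

```text
t 16.60 tip_s -78.3 tip_h 64.1 hi_s 63.7 hi_h 64.4 lat 0.3 pitch 0.13 yaw -1.59 | Fe -1.2 Fn 1.1 Fz 3.1 grip 0.0135 [0.25 0.43 0.05] sd [0.     0.     0.0001]
```

>>> move_arm(
  deltas=[
    [0,0,0,0,0.2,0,0],
    [0,0,0,0,0,0,0],
    [0,0,0,0,0,0,0],
  ],
)

```text
clock: 16.9
eef_pos: [0.5342, -0.2964, 0.091]
tool_rot: [0.717, 0.697, -0.0, -0.001]
ft_force: [-2.3, 1.2, 5.4]
grip_width: 0.0133
grasp_force: 60.1
```

Run:
```python
from h import *
p,q=avg(5)
```

```text
t 17.10 tip_s -78.4 tip_h 64.1 hi_s 63.6 hi_h 63.8 lat 0.3 pitch -0.09 yaw -1.59 | Fe -2.4 Fn 1.2 Fz 5.1 grip 0.0131 [0.22 0.45 0.01] sd [0. 0. 0.]
```

>>> move_arm(
  deltas=[
    [0,0,0,-0.6,0,0,0],
    [0,0,0,0,0,0,0],
    [0.22,0,0,0,0,0,0],
    [0.3,0,0,0,0,0,0],
    [0.4,0,0,0,0,0,0],
    [0.5,0,0,0,0,0,0],
    [0.5,0,0,0,0,0,0],
    [0.5,0,0,0,0,0,0],
  ],
)

```text
clock: 17.82
eef_pos: [0.5341, -0.2963, 0.0911]
tool_rot: [0.717, 0.697, -0.0, -0.001]
ft_force: [0.6, -0.0, 0.9]
grip_width: 0.0425
grasp_force: 0.0
```

Run:
```python
from h import *
p,q=avg(3)
```

```text
t 17.92 tip_s -78.5 tip_h 64.3 hi_s 63.5 hi_h 64.0 lat 0.4 pitch -0.11 yaw -1.59 | Fe 0.3 Fn 0.4 Fz 0.8 grip 0.0431 [ 0.07 -0.01  0.01] sd [0. 0. 0.]
```

Released. Now straight up, then a look from above.

>>> move_arm(
  deltas=[
    [0.5,0,0,-5,0,0,0],
    [0.5,0,0,-10,0,0,0],
    [0.5,0,0,-20,0,0,0],
    [0.5,0,0,-30,0,0,0],
    [0.5,0,0,-35,0,0,0],
    [0.5,-5,0,-35,0,0,0],
    [0.5,-10,0,-35,0,0,0],
    [0.5,-10,0,-30,0,0,0],
    [0.5,0,0,0,0,0,0],
    [0.5,0,0,0,0,0,0],
  ],
)

```text
clock: 18.8
eef_pos: [0.5348, -0.3228, 0.2951]
tool_rot: [0.717, 0.697, 0.001, 0.002]
ft_force: [-0.2, -0.3, -0.1]
grip_width: 0.0427
grasp_force: 0.0
```

Run:
```python
from h import *
im,c,o=shot("w_end"); print(o["ft_force"].round(2))
a=ortho(im,c,.40,.66,-.40,-.20,.094); b=ortho(im,c,.40,.66,-.40,-.20,.069)
cv2.imwrite("pics/end_o.png",cv2.resize(a,None,fx=1.5,fy=1.5))
for n in("top",):
    bot.camera(n)
    for q in("vial","white_bottle","brown_bottle"): print(q,[(round(x["conf"],2),x["rect"]) for x in bot.outline_of(q,n)[:1]])
```

```text
18.8 [ 0.5348 -0.3228  0.2951] [[0.029, 1.0, 0.005], [1.0, -0.029, -0.002], [-0.002, 0.005, -1.0]]
[-0.23 -0.32 -0.12]
vial [(0.49, [337.2, 168.1, 53.1, 83.8])]
white_bottle [(0.95, [85.8, 229.3, 32.8, 17.3])]
brown_bottle []
```

View pics/end_o.png

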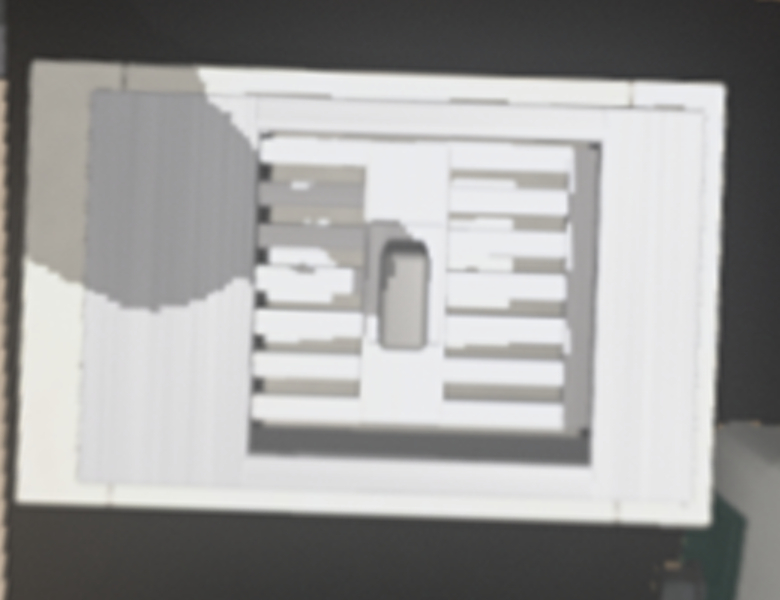

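Run:
```python
from h import *
im=cv2.imread("pics/w_end.png"); c=json.load(open("w_end.json")); K=c
o=np.array(c["position"])
def oc(P): # to end_o pixel
    q=at_z("wrist",proj("wrist",P,c)[0],.094,c); return ((q[0]-.40)/.0005*1.5).round(),((-.20-q[1])/.0005*1.5).round()
O=C+E_*(-7.5e-3)+N_*.0003
for drop in(0,10,20): print(drop,"slot ends right",[oc(O+E_*.0562+N_*v+np.array([0,0,.069-drop/1e3])) for v in(.035,-.035)],"left",[oc(O-E_*.0562+N_*v+np.array([0,0,.069])) for v in(.035,-.035)])
print("grip top",oc(O+[0,0,.114]), "edges y",[oc(O+N_*v+[0,0,.069]) for v in(.05,-.05)])
a=cv2.imread("pics/end_o.png"); print([a[y,582].tolist() for y in(170,250,330,400)],a[175,330],a[260,540])
t=cv2.imread("pics/top0.png"); bot.camera("top"); t2=bot.camera("top")
for n,(x,y) in dict(vial=(246,241),brown=(430,240)).items(): print(n,np.abs(t[y-8:y+9,x-12:x+13].astype(int)-t2[y-8:y+9,x-12:x+13]).mean())
```

```text
0 slot ends right [(np.float64(563.0), np.float64(191.0)), (np.float64(557.0), np.float64(388.0))] left [(np.float64(248.0), np.float64(181.0)), (np.float64(242.0), np.float64(377.0))]
10 slot ends right [(np.float64(560.0), np.float64(190.0)), (np.float64(553.0), np.float64(381.0))] left [(np.float64(248.0), np.float64(181.0)), (np.float64(242.0), np.float64(377.0))]
20 slot ends right [(np.float64(556.0), np.float64(189.0)), (np.float64(550.0), np.float64(375.0))] left [(np.float64(248.0), np.float64(181.0)), (np.float64(242.0), np.float64(377.0))]
grip top (np.float64(402.0), np.float64(304.0)) edges y [(np.float64(407.0), np.float64(144.0)), (np.float64(398.0), np.float64(425.0))]
[[164, 164, 166], [163, 163, 165], [161, 161, 163], [158, 158, 160]] [170 177 180] [172 177 179]
vial 2.6298039215686275
brown 164.1129411764706
```

Run:
```python
from h import *
for n in("w_bath","w_end"):
    im=cv2.imread(f"pics/{n}.png").astype(int); c=json.load(open(f"{n}.json"))
    m=((im[...,2]>170)&(im[...,1]<70)&(im[...,0]<70)).astype(np.uint8); k,l,s,ce=cv2.connectedComponentsWithStats(m)
    for i in range(1,k):
        if s[i,4]>40: print(n,s[i,4],ce[i].round(),at_z("wrist",ce[i],.092,c).round(3))
```

```text
w_bath 137 [211. 301.] [ 0.434 -0.498  0.092]
```

Run:
```python
from h import *
im=bot.camera("scene"); r=bot.outline_of("brown_bottle","scene"); print([(x["conf"],x["rect"]) for x in r[:2]])
a=cv2.imread("pics/scene0.png"); print(np.abs(a[285:310,360:378].astype(int)-im[285:310,360:378]).mean())
r=bot.outline_of("vial","scene"); print([(x["conf"],x["rect"]) for x in r[:2]])
```

```text
[(0.79, [359.6, 286.1, 20.4, 26.7])]
4.496296296296296
[(0.6, [236.2, 224.5, 8.9, 12.6])]
```

Vial, white bottle and brown bottle have not moved, and the plate is seated flat under both lips.

```bash
python3 -c "
from workcell import bot
print(bot.job_done())"
```

```text
the job is handed in; nothing more can be done
None
```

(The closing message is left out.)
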